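# Pack the stone-graining kit and snap its case shut

## Robot

A 6-joint arm with a two-finger parallel gripper is mounted at the origin on the work surface. World frame = base frame: x ahead of the robot, y to its left, z up, the work surface at z = 0. Lengths are in m, angles in degrees, forces in N, time in s.
With the tool pointing down it reaches from about 0.3 to 0.75 m from the base axis. Payload 8.5 kg.
Tool frame: the origin (TCP) lies midway between the tips of the shut fingers; the grasp point (between the pads) lies 19 mm behind it (env.grasp_offset is the distance from the TCP to the grasp point, in m); z points along the fingers, y is the line along which they close (so a half turn about z gives the same grasp; the last joint's range is limited). The gripper opens to 85 mm and grips with 20 to 120 N. Pads are 22 mm wide; open, the fingers measure 114 mm over their backs; the gripper's body (76 mm by 85 mm) begins 54 mm behind the grasp point. The pads swing forward as they close: fully open they stand 13 mm farther back than shut.
Start: joints at [-87.451, 21.807, 74.336, -0, 83.858, -12.336], TCP at [0.141, -0.532, 0.231] pointing down, gripper open.
Joint ranges: [-178.18, 178.18], [-50.72, 133.34], [12.68, 142.11], [-81.47, 261.47], [9.98, 163.14], [-165.26, 165.26]. Speed limits (degrees/s): [136.94, 136.94, 180, 180, 180, 180].

## Interface

Orientations are given as a 3x3 rotation matrix whose columns are the frame's x, y, z axes.
In Python, from rig import env gives the robot as it stands.
- The arm moves only by the tool servo_tool, never from a script. Its argument "deltas" is text: rows parted by semicolons, each of 7 numbers parted by spaces: the opening, from 0 (shut) to 1 (fully open), then the shift along the tool's x, y, z in mm, then the turn, a rotation vector about the tool's x, y, z in rad. A call has 1 to 8 rows; each row shifts and turns the commanded pose from where the row before left it, along the tool's axes as they then stand; what a row does not reach is not made up. A row lasts 1/12 s, in which the tool goes at most 41.7 mm and 7.16 degrees, less where a joint would pass 70% of its speed; a pose out of reach is approached as far as the arm can. A call is refused whole if a number of a shift passes 41.7 or a number of a turn 0.125, either way. A call with a gripper value outside its range is refused whole. The fingers move at their own pace and stop on an object; "newtons" is the grip in N (left out, the last holds). Time passes only in rows, so rows that do not move let the fingers close. It gives the time, the measured TCP pose, the force, the opening and the grip force at its end, in the units of the state.
- env.observe(): the state, without advancing time (a new reading comes with each control period).
- env.get_image(name): name is "side" or "top" or "wrist"; returns a dict with "img" (420x560x3 uint8, red, green, blue), "depth" (420x560 float32, m along the optical axis (not along the pixel's ray), 0 where there is no reading), "camera_matrix" (3x3 intrinsics, pixels), "world_to_cam" (4x4, takes a point from world to camera coordinates). Camera axes: x right, y down, z forward; pixel columns grow to the right and rows downward; lengths in m; the calibration is good to about 2 mm. A picture is of the moment at which its call begins.
- env.close_job(): hands the job in; it is judged then, once.
Trained networks look in a picture, given as the dict that the camera call returned (one of the last four; its "shot" number tells which), for a name from the list of things; names that differ only in an ending like _2 or _b are one class to them, and where a whole thing is asked for, a point or a joint stands for the part that bears it (a point fixed in the world has none). Each returns a list of dicts, best first, with "conf" (0 to 1); they miss things now and then, are a little off and sometimes report something else, mostly with a low value. They report only what shows in the picture. A call takes as long as a camera call.
- env.spot_in(name, picture): "bbox" ([centre column, centre row, width, height] in pixels, round what is visible of it).
- env.spot_point(name, picture): "uv" ([column, row] in pixels: a listed point, or the origin of a listed thing).
The state is a dict: "time_s": time; "q": joint angles; "qvel": joint speeds; "joint_efforts": joint torques, N m; "position": TCP position; "tool_rot": TCP orientation; "ft_force": force on the tool from outside, world axes, zero at the start; "wrist_torque": the same for the moment, N m; "grip_width": finger opening in m; "gripper_force": force on a finger pad.
Only numpy, scipy, OpenCV 4.12 (cv2) and the standard library are available. Lean on these libraries where they do the work, as an engineer would, in place of code of your own. Each camera call takes 0.05 s, during which the arm holds its last target. There are 200 camera calls.

## Task

The rubbing brick and the loupe were left on the litho stone: put each back upright in the recess made for it in the open kit case (brick in the rectangular recess of its size, loupe in the round one), let go, then swing the case's lid over and press its front edge down past the spring catch until the lid snaps fully home, and let go. Leave the steel bar in the case and the mug, bottle and pumice on the bench where they are.

Things in the scene. Friction and masses are not known exactly. Their poses are not given: they have to be found in the camera images.
- case: Grey kit case, fixed, open on top, outside 130 (its x) x 270 (y) x 65 high, walls 6. Origin: centre of the underside. +x side: the hinge, to the robot's left (about +y, within 0.25 rad); -x side: front, with the spring catch. Along its y at -86, 0, +86 lie three fixed wooden inserts in any order, each 116 (x) x 84 (y), top 28 above the bench, with one recess 14 deep (floor 14 above the bench).
- lid (a joint): Lid angle: 0 = fully shut, grows as it opens, stop at 2.45 rad; starts at 2.0 to 2.3, leaning well back. Grey plate 130 x 270 x 8 with a dark tab (70 along the hinge's direction) in the middle of its free edge, reaching 155 from the hinge. Stiff hinge (0.2 N m friction, lid 0.22 kg): above 0.1 rad it stays wherever it is left and does not fall.
- lid_hinge (a point): Middle of the hinge axis, at the lid's underside, 65.5 above the bench, over the case's +x side. Turns with the lid: the lid reaches from here along its own -x, outer face 8 along its own +z, hinge axis its own y. Lid shut: axes as the case's.
- lid_tab (a point): Middle of the tab on the lid's outer face, the place to push: 142 from the hinge axis, 13 short of the free edge; 73.5 above the bench when shut. At about 0.09 rad a nose under the tab meets a sprung roller on the case's front; 12 to 16 N down on the tab pushes it past, to about 0.03 rad, whence the catch snaps the lid down and holds it at 0.
- brick: Rubbing brick, rough grey abrasive stone, 60 (its x) x 40 (its y) x 40 high, 0.15 to 0.27 kg. Origin: centre of its underside. It starts flat on the litho stone at any yaw within 0.7 rad of straight (x axis along the litho stone's x).
- brick_slot (a point): Centre of the floor of the brick's rectangular recess: 65 (point x, along the case's x) x 45 (point y), 14 deep, floor 14 above the bench; axes as the case's. The brick fits either way round, long side along point x, and stands 26 out of the insert. Home = brick standing on the recess floor, origin within 6 of this point horizontally.
- loupe: Stand loupe: upright round metal barrel 36 diameter with a black band near the top, on a foot of 44 diameter and 7 high; 50 tall overall, 0.08 to 0.16 kg. Origin: centre of its underside. It starts upright on the litho stone.
- loupe_slot (a point): Centre of the floor of the loupe's round recess: 49 diameter, 14 deep, floor 14 above the bench. Home = loupe upright, foot on the recess floor, its origin within 6 mm of this point horizontally.
- litho_stone: Pale litho stone lying flat, fixed: 250 (its x) x 200 (its y) x 50 high, to the right of the case. Origin: centre of the underside; top 50 above the bench.
- bar: Bystander: steel bar 84 x 18 x 34 high, standing on edge in the third, narrow recess of the case. Origin: centre of its underside. Leave it.
- mug: Bystander: white mug, 76 diameter, 85 tall, on the bench to the left of the case, towards the robot. Origin: centre of its underside.
- bottle: Bystander: white bottle, 56 diameter, 120 tall, on the bench to the right of the litho stone. Origin: centre of its underside.
- pumice: Bystander: block of pumice 85 x 50 x 45 high, on the bench to the right of the litho stone, towards the robot. Origin: centre of its underside.

How it is judged:
By the outcome, as a careful person would: the job done as asked, in the order asked, and still so for the second after the job is handed in, with the robot touching nothing.
It also fails if it takes over 70 s, if anything falls off the work surface, if the arm or the gripper's body presses on something with over 40 N, if the wrist force passes 120 N, or if a joint passes its speed limit or range.

## Working session

There is one attempt and no reset: what is moved stays moved. The work goes in short steps, Python scripts to look and compute and a tool call to move; the robot and the scene stay as the last step left them, time stands still between calls to the robot, and variables do not carry over. Pictures are saved under pics/ and viewed, at most 10 in all, crops included, and the job is handed in when it is done.

Besides the shell and the picture viewer there is one more tool, called after "Request:" as name(argument=value, ...) on one line, values as JSON. servo_tool: Moves the arm, as the interface text tells. Its arguments: {"type":"object","properties":{"deltas":{"type":"string"},"newtons":{"type":"number"}},"required":["deltas"]}

```bash
ls; mkdir -p pics
cat > h.py <<'E'
import numpy as np,cv2
from rig import env
def ray(p,uv):
    K=np.array(p["camera_matrix"]);T=np.linalg.inv(np.array(p["world_to_cam"]))
    d=T[:3,:3]@np.linalg.solve(K,[uv[0],uv[1],1.]);return T[:3,3],d
def atz(p,uv,z):
    o,d=ray(p,uv);return o+d*(z-o[2])/d[2]
def dep(p,uv):
    o,d=ray(p,uv);u,v=int(round(uv[0])),int(round(uv[1]))
    w=p["depth"][max(v-1,0):v+2,max(u-1,0):u+2];w=w[w>0]
    return o+d*np.median(w) if len(w) else None
def tri(obs):
    A=0;b=0
    for p,uv in obs:
        o,d=ray(p,uv);d=d/np.linalg.norm(d);M=np.eye(3)-np.outer(d,d);A=A+M;b=b+M@o
    return np.linalg.solve(A,b)
def cloud(p):
    K=np.array(p["camera_matrix"]);T=np.linalg.inv(np.array(p["world_to_cam"]))
    h,w=p["depth"].shape;u,v=np.meshgrid(np.arange(w),np.arange(h))
    c=np.stack([u,v,np.ones_like(u)],-1)@np.linalg.inv(K).T*p["depth"][...,None]
    return c@T[:3,:3].T+T[:3,3]
def save(p,n): cv2.imwrite("pics/"+n,p["img"][...,::-1])
E
python3 - <<'E'
from h import *
np.set_printoptions(precision=4,suppress=True)
P={n:env.get_image(n) for n in("top","side","wrist")}
cv2.imwrite("pics/a.png",cv2.resize(np.hstack([P[n]["img"] for n in("top","side")])[...,::-1],(800,300),interpolation=cv2.INTER_AREA))
save(P["top"],"top.png")
for n,p in P.items(): print(n,np.linalg.inv(np.array(p["world_to_cam"]))[:3,3])
for k in "brick brick_slot loupe loupe_slot lid_hinge lid_tab case litho_stone bar".split():
    obs=[]
    for n,p in P.items():
        r=env.spot_point(k,p)
        if r: print(k,n,r[0]["conf"],np.array(r[0]["uv"]),dep(p,r[0]["uv"])); obs+=[(p,r[0]["uv"])] if r[0]["conf"]>.4 else []
    if len(obs)>1: print("  tri",tri(obs))
E
```

```text
pics
top [0.4295 0.0022 1.3718]
side [ 0.3515 -0.9549  1.0928]
wrist [ 0.2124 -0.5116  0.3741]
brick top 0.66 [357.4 223.2] [ 0.4837 -0.2427  0.0886]
brick side 0.77 [280.9 292.5] [ 0.4826 -0.2789  0.0886]
  tri [ 0.4868 -0.2508  0.0469]
brick_slot top 0.6 [204.8 177.9] [0.6231 0.1846 0.0151]
brick_slot side 0.88 [292.  180.3] [0.613  0.1849 0.0142]
  tri [0.6181 0.1852 0.014 ]
loupe side 0.89 [318.8 261.5] [ 0.6007 -0.1922  0.0704]
loupe_slot top 0.94 [212.  208.9] [0.5326 0.164  0.0158]
loupe_slot side 0.87 [270. 190.] [0.5357 0.1546 0.0151]
  tri [0.5354 0.1651 0.005 ]
lid_hinge top 0.58 [187.4 209.7] [0.5274 0.2264 0.0646]
lid_hinge side 0.61 [262.7 161.4] [0.528  0.2315 0.0694]
  tri [0.5268 0.2245 0.0754]
lid_tab top 0.56 [146.7 219. ] [0.4956 0.3064 0.1905]
lid_tab side 0.9 [248.8 115.9] [0.5023 0.307  0.1936]
  tri [0.4987 0.3049 0.1952]
case side 0.68 [270.6 192.3] [0.5275 0.0957 0.0625]
litho_stone top 0.91 [342.  199.3] [ 0.5537 -0.2079  0.049 ]
litho_stone side 0.91 [301.1 289.2] [ 0.5399 -0.2529  0.0491]
  tri [ 0.5544 -0.2161 -0.0059]
bar top 0.51 [218.3 236.6] [0.4519 0.1426 0.0484]
bar side 0.72 [245.  195.5] [0.452  0.112  0.0488]
  tri [0.4539 0.146  0.0156]
```

View pics/a.png

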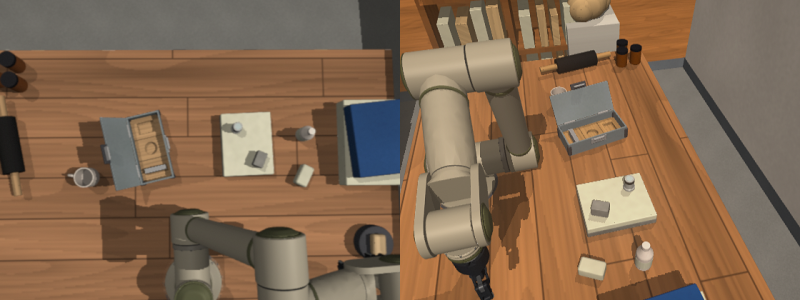

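View pics/top.png

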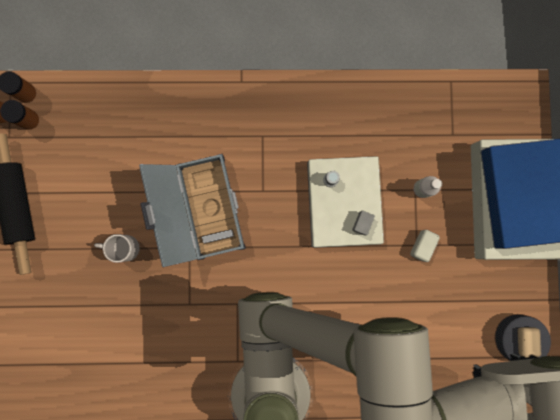

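The top view shows the open case with the lid leaning left (tab near 147,219), brick slot near (205,178), loupe slot near (212,209) and bar near (218,237). The brick (363,223) and loupe (332,178) are on the litho stone, and nothing is blocking them.

Run:
```python
from h import *
np.set_printoptions(precision=4,suppress=True)
P=[env.get_image("top"),env.get_image("side")]
for p in P:
    c=cloud(p).reshape(-1,3)
    def sel(x0,x1,y0,y1,z0,z1):
        m=(c[:,0]>x0)&(c[:,0]<x1)&(c[:,1]>y0)&(c[:,1]<y1)&(c[:,2]>z0)&(c[:,2]<z1);return c[m]
    b=sel(.43,.54,-.30,-.19,.082,.1)
    print("brick",len(b),np.median(b[:,2]),cv2.minAreaRect((b[:,:2]*1000).astype(np.float32)))
    l=sel(.56,.65,-.25,-.13,.09,.11)
    print("loupe",len(l),np.median(l[:,2]),cv2.minAreaRect((l[:,:2]*1000).astype(np.float32)))
    r=sel(.35,.72,.03,.215,.058,.072)
    print("rim",len(r),np.median(r[:,2]),cv2.minAreaRect((r[:,:2]*1000).astype(np.float32)))
    s=sel(.38,.72,-.35,-.05,.045,.055)
    print("stone",len(s),np.median(s[:,2]),cv2.minAreaRect((s[:,:2]*1000).astype(np.float32)))
o=env.observe();print(o["tool_rot"],o["position"],o["time_s"],env.grasp_offset)
w=env.get_image("wrist");print(np.linalg.inv(w["world_to_cam"]),w["camera_matrix"])
```

```text
brick 320 0.09035809434959063 ((485.5604553222656, -260.7724609375), (40.83702087402344, 59.552894592285156), 68.1512451171875)
loupe 144 0.10043706864560586 ((610.6262817382812, -175.26731872558594), (33.626834869384766, 36.050262451171875), 3.2857325077056885)
rim 569 0.06514618976004694 ((539.0107421875, 158.59034729003906), (281.08392333984375, 138.9513702392578), 7.950458526611328)
stone 5171 0.050438079177806516 ((549.0379028320312, -217.39273071289062), (249.70762634277344, 200.81263732910156), 2.179300546646118)
brick 367 0.08901348027582401 ((483.57745361328125, -264.3615417480469), (42.776065826416016, 60.31808853149414), 67.08422088623047)
loupe 153 0.0990996920849212 ((608.6824951171875, -177.9803466796875), (36.71415710449219, 34.1940803527832), 35.982872009277344)
rim 593 0.06362464851290395 ((536.0635375976562, 159.6923828125), (278.0608215332031, 148.339599609375), 9.286444664001465)
stone 5230 0.04966115633326629 ((546.646484375, -220.5186309814453), (249.88058471679688, 204.52374267578125), 1.9992588758468628)
[[ 0.9664  0.2569 -0.    ]
 [ 0.2569 -0.9664  0.    ]
 [ 0.     -0.     -1.    ]] [ 0.1413 -0.5315  0.2313] 1.6 0.0187
[[ 0.2577 -0.9243 -0.2814  0.2124]
 [-0.9662 -0.2462 -0.0762 -0.5116]
 [ 0.0011  0.2915 -0.9566  0.3746]
 [ 0.      0.      0.      1.    ]] [[337.6168   0.     276.1408]
 [  0.     337.6168 211.2326]
 [  0.       0.       1.    ]]
```

```bash
cat >> h.py <<'E'
from scipy.spatial.transform import Rotation as R
def plan(xyz,ang,n,op):
    "n rows from measured pose to xyz (m), tool straight down, tool y at world angle ang (deg)"
    o=env.observe();p=np.array(o["position"]);M=np.array(o["tool_rot"])
    a=np.radians(ang);y=np.array([np.cos(a),np.sin(a),0]);z=np.array([0,0,-1.]);G=np.c_[np.cross(y,z),y,z]
    rv=R.from_matrix(M.T@G).as_rotvec();P0=p.copy();out=[]
    for i in range(1,n+1):
        d=M.T@(P0+(np.array(xyz)-P0)*i/n-p)*1000
        d=np.round(d,1 if n<3 else 0);t=np.round(rv/n,3);p=p+M@d/1000;M=M@R.from_rotvec(t).as_matrix()
        out.append(f"{op} {d[0]:g} {d[1]:g} {d[2]:g} "+" ".join(f"{x:g}" for x in t))
    for i in range(0,n,8): print("; ".join(out[i:i+8]))
    print("end",p.round(4),"ang",np.degrees(np.arctan2(M[1,1],M[0,1])).round(1),"t",o["time_s"])
E
python3 -c "
from h import *
plan([.4845,-.2625,.20],-112,12,1)"
```

```text
1 33 -14 3 -0 0 0.054; 1 33 -16 2 -0 0 0.054; 1 32 -18 3 -0 0 0.054; 1 30 -20 2 -0 0 0.054; 1 30 -21 3 -0 0 0.054; 1 28 -23 3 -0 0 0.054; 1 27 -24 2 -0 0 0.054; 1 26 -26 3 -0 0 0.054
1 24 -27 2 -0 0 0.054; 1 23 -28 3 -0 0 0.054; 1 22 -29 3 -0 0 0.054; 1 19 -31 2 -0 0 0.054
end [ 0.4843 -0.2622  0.2003] ang -112.2 t 1.65
```

Request:
servo_tool(deltas="1 33 -14 3 0 0 0.054; 1 33 -16 2 0 0 0.054; 1 32 -18 3 0 0 0.054; 1 30 -20 2 0 0 0.054; 1 30 -21 3 0 0 0.054; 1 28 -23 3 0 0 0.054; 1 27 -24 2 0 0 0.054; 1 26 -26 3 0 0 0.054")

```text
time_s: 2.32
position: [0.3713, -0.3505, 0.2105]
tool_rot: [[0.985, -0.174, 0.0], [-0.174, -0.985, -0.001], [0.0, 0.0, -1.0]]
ft_force: [-1.0, -0.3, -0.0]
grip_width: 0.0851
gripper_force: 0.0
```

Request:
servo_tool(deltas="1 24 -27 2 0 0 0.054; 1 23 -28 3 0 0 0.054; 1 22 -29 3 0 0 0.054; 1 19 -31 2 0 0 0.054; 1 0 0 0 0 0 0; 1 0 0 0 0 0 0")

```text
time_s: 2.82
position: [0.4853, -0.2609, 0.2]
tool_rot: [[0.927, -0.375, -0.0], [-0.375, -0.927, 0.0], [-0.0, -0.0, -1.0]]
ft_force: [-0.0, -0.4, 0.2]
grip_width: 0.0857
gripper_force: 0.0
```

```bash
cat > obj.py <<'E'
from h import *
import sys
np.set_printoptions(precision=4,suppress=True)
def obj(p,x,y,r,z0,z1):
    c=cloud(p).reshape(-1,3);m=(np.hypot(c[:,0]-x,c[:,1]-y)<r)&(c[:,2]>z0)&(c[:,2]<z1);b=c[m]
    print(len(b),np.median(b[:,2]),cv2.minAreaRect((b[:,:2]*1000).astype(np.float32)),cv2.minEnclosingCircle((b[:,:2]*1000).astype(np.float32)))
E
python3 - <<'E'
from obj import *
p=env.get_image("wrist");save(p,"w1.png")
obj(p,.4845,-.2625,.05,.08,.1); obj(p,.61,-.176,.04,.09,.11)
for k in("brick","loupe"):
    r=env.spot_point(k,p); print(k,[(q["conf"],q["uv"],atz(p,q["uv"],.05)) for q in r[:1]])
o=env.observe();print(o["position"],o["tool_rot"],o["time_s"],o["grip_width"])
E
```

```text
3770 0.09056192532674509 ((484.5385437011719, -262.1355285644531), (39.833641052246094, 60.0958137512207), 67.04817962646484) ((484.14788818359375, -262.080078125), 34.90817642211914)
2679 0.10080336791256123 ((609.076171875, -175.90158081054688), (36.55426788330078, 36.20392608642578), 86.13472747802734) ((609.2601318359375, -175.54351806640625), 18.81818199157715)
brick [(0.71, [276.4, 193.2], array([ 0.4861, -0.2614,  0.05  ]))]
loupe [(0.66, [125.4, 95.9], array([ 0.609 , -0.1771,  0.05  ]))]
[ 0.4838 -0.2629  0.2004] [[ 0.9254 -0.3791 -0.0001]
 [-0.3791 -0.9254 -0.0002]
 [-0.0001  0.0002 -1.    ]] 2.9667 0.08545798057362007
```

View pics/w1.png

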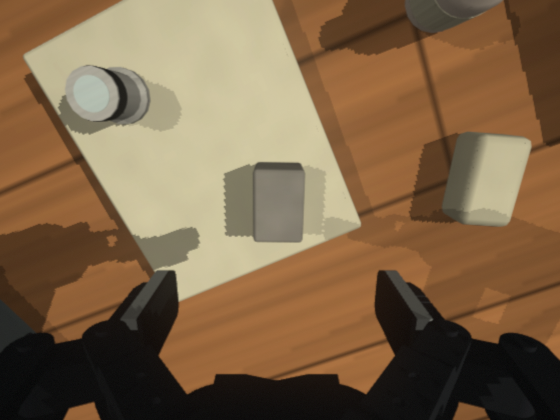

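The wrist view shows the brick (278,203) squared up between the fingers and the loupe at (95,95). I can descend and grip.

Request:
servo_tool(deltas="1 -0.5 0.5 34 0 0 0; 1 0 0 34 0 0 0; 1 0 0 34 0 0 0; 1 0 0 33 0 0 0; 1 0 0 0 0 0 0; 0 0 0 0 0 0 0; 0 0 0 0 0 0 0; 0 0 0 0 0 0 0", newtons=50)

```text
time_s: 3.63
position: [0.4844, -0.2636, 0.0677]
tool_rot: [[0.925, -0.379, 0.003], [-0.379, -0.925, -0.003], [0.004, 0.001, -1.0]]
ft_force: [-0.3, 0.9, -0.3]
grip_width: 0.0518
gripper_force: 0.0
```

Request:
servo_tool(deltas="0 0 0 0 0 0 0; 0 0 0 0 0 0 0; 0 0 0 0 0 0 0")

```text
time_s: 3.88
position: [0.4844, -0.2632, 0.0675]
tool_rot: [[0.926, -0.378, 0.003], [-0.378, -0.926, -0.003], [0.004, 0.001, -1.0]]
ft_force: [-1.5, 0.2, 6.6]
grip_width: 0.0395
gripper_force: 51.5
```

Request:
servo_tool(deltas="0 0 0 -20 0 0 0; 0 0 0 -40 0 0 0; 0 0 0 -40 0 0 0; 0 0 0 -40 0 0 0; 0 0 0 -20 0 0 0; 0 0 0 0 0 0 0")

```text
time_s: 4.38
position: [0.4849, -0.2634, 0.2313]
tool_rot: [[0.926, -0.378, 0.008], [-0.378, -0.926, -0.007], [0.01, 0.003, -1.0]]
ft_force: [-0.6, -0.7, -2.6]
grip_width: 0.039
gripper_force: 51.6
```

```bash
python3 -c "
from h import *
plan([.551,.097,.25],13.6,19,0);o=env.observe();print(o['ft_force'],o['grip_width'])"
```

```text
0 -4 -19 -1 0.001 -0 -0.116; 0 -2 -19 -1 0.001 -0 -0.116; 0 1 -19 -1 0.001 -0 -0.116; 0 3 -19 -1 0.001 -0 -0.116; 0 5 -19 -1 0.001 -0 -0.116; 0 7 -18 -1 0.001 -0 -0.116; 0 9 -17 -1 0.001 -0 -0.116; 0 11 -16 -1 0.001 -0 -0.116
0 12 -15 -1 0.001 -0 -0.116; 0 15 -12 -1 0.001 -0 -0.116; 0 16 -12 -1 0.001 -0 -0.116; 0 16 -9 -1 0.001 -0 -0.116; 0 18 -7 -1 0.001 -0 -0.116; 0 19 -5 -1 0.001 -0 -0.116; 0 19 -3 -1 0.001 -0 -0.116; 0 19 -1 -0 0.001 -0 -0.116
0 19 2 -1 0.001 -0 -0.116; 0 19 3 -1 0.001 -0 -0.116; 0 19 6 -1 0.001 -0 -0.116
end [0.5506 0.0972 0.2499] ang 14.1 t 4.3833
[-0.6192347  -0.72662039 -2.55222973] 0.0389644331738854
```

Request:
servo_tool(deltas="0 -4 -19 -1 0 0 -0.116; 0 -2 -19 -1 0 0 -0.116; 0 1 -19 -1 0 0 -0.116; 0 3 -19 -1 0 0 -0.116; 0 5 -19 -1 0 0 -0.116; 0 7 -18 -1 0 0 -0.116; 0 9 -17 -1 0 0 -0.116; 0 11 -16 -1 0 0 -0.116")

```text
time_s: 5.05
position: [0.5114, -0.1095, 0.2326]
tool_rot: [[0.855, 0.519, -0.001], [0.519, -0.855, 0.001], [-0.001, -0.001, -1.0]]
ft_force: [0.1, -0.3, -2.3]
grip_width: 0.0387
gripper_force: 51.4
```

Request:
servo_tool(deltas="0 12 -15 -1 0 0 -0.116; 0 15 -12 -1 0 0 -0.116; 0 16 -12 -1 0 0 -0.116; 0 16 -9 -1 0 0 -0.116; 0 18 -7 -1 0 0 -0.116; 0 19 -5 -1 0 0 -0.116; 0 19 -3 -1 0 0 -0.116; 0 19 -1 0 0 0 -0.116")

```text
time_s: 5.72
position: [0.539, 0.0418, 0.2397]
tool_rot: [[0.097, 0.995, -0.001], [0.995, -0.097, 0.0], [0.0, -0.001, -1.0]]
ft_force: [0.3, -0.2, -2.4]
grip_width: 0.0389
gripper_force: 51.3
```

Request:
servo_tool(deltas="0 19 2 -1 0 0 -0.116; 0 19 3 -1 0 0 -0.116; 0 19 6 -1 0 0 -0.116; 0 0 0 0 0 0 0; 0 0 0 0 0 0 0; 0 0 0 0 0 0 0")

```text
time_s: 6.22
position: [0.5492, 0.0977, 0.2427]
tool_rot: [[-0.241, 0.971, -0.001], [0.971, 0.241, -0.0], [0.0, -0.001, -1.0]]
ft_force: [-0.7, 0.1, -2.5]
grip_width: 0.0388
gripper_force: 51.5
```

```bash
cat > case.py <<'E'
from obj import *
p=env.get_image("wrist")
if len(sys.argv)>1: save(p,sys.argv[1])
for k in "brick brick_slot loupe_slot bar lid_hinge lid_tab".split():
    r=env.spot_point(k,p); print(k,[(q["conf"],q["uv"],atz(p,q["uv"],.0655 if "hinge" in k else .014),dep(p,q["uv"])) for q in r[:1]])
# recess floors & bar
c=cloud(p).reshape(-1,3)
for nm,x,y,r,z0,z1 in(("brickfl",.618,.185,.05,.008,.019),("loupefl",.535,.165,.04,.008,.019),("bartop",.453,.145,.06,.043,.053)):
    b=c[(np.hypot(c[:,0]-x,c[:,1]-y)<r)&(c[:,2]>z0)&(c[:,2]<z1)]
    if len(b)>20:
        q=(b[:,:2]*1000).astype(np.float32);print(nm,len(b),np.median(b[:,2]),cv2.minAreaRect(q),cv2.minEnclosingCircle(q))
b=c[(np.abs(c[:,2]-.065)<.004)&(np.abs(c[:,0]-.535)<.2)&(np.abs(c[:,1]-.16)<.12)]
print("rim",len(b),cv2.minAreaRect((b[:,:2]*1000).astype(np.float32)))
np.save("rim.npy",b)
o=env.observe();print(o["position"],o["tool_rot"],o["time_s"],o["grip_width"],o["ft_force"])
E
python3 case.py w2.png
```

```text
brick [(0.66, [272.5, 256.4], array([0.5674, 0.004 , 0.014 ]), array([0.5425, 0.1169, 0.2658]))]
brick_slot [(0.71, [357.6, 115.5], array([0.616, 0.184, 0.014]), array([0.6159, 0.184 , 0.0147]))]
loupe_slot [(0.74, [280.9, 113.6], array([0.5366, 0.1662, 0.014 ]), array([0.5366, 0.1662, 0.0149]))]
bar [(0.56, [195.0, 115.9], array([0.4488, 0.1419, 0.014 ]), array([0.4565, 0.1446, 0.0491]))]
lid_hinge [(0.83, [282.1, 35.4], array([0.521 , 0.2295, 0.0655]), array([0.521 , 0.2293, 0.0666]))]
lid_tab []
brickfl 2736 0.014889745532515736 ((610.7770385742188, 182.72579956054688), (65.30894470214844, 65.33334350585938), 12.847376823425293) ((611.694580078125, 182.97433471679688), 44.63517379760742)
loupefl 1763 0.014804549076689488 ((536.3967895507812, 165.36573791503906), (47.674800872802734, 48.65346145629883), 13.822492599487305) ((536.363037109375, 165.41702270507812), 24.515804290771484)
bartop 2196 0.04864208775695858 ((438.8600158691406, 133.07354736328125), (57.58676528930664, 102.20626068115234), 16.056623458862305) ((440.9858703613281, 133.68667602539062), 57.56117630004883)
rim 7635 ((537.064453125, 161.7521209716797), (271.087158203125, 144.62893676757812), 12.958502769470215)
[0.5496 0.0977 0.2433] [[-0.2416  0.9704  0.    ]
 [ 0.9704  0.2416 -0.    ]
 [-0.      0.     -1.    ]] 6.5667 0.03896479745608636 [ 0.1912 -0.0151 -2.3671]
```

View pics/w2.png

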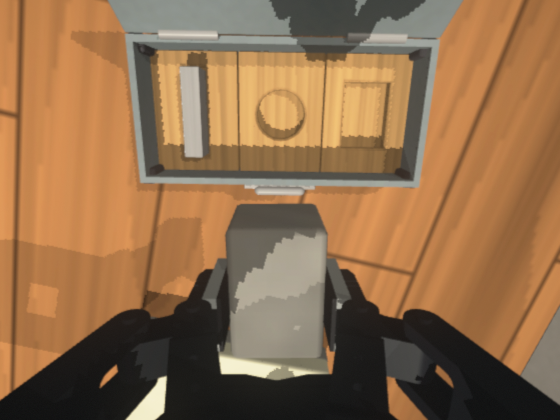

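The wrist view shows the brick recess (363,112), the round recess (281,113) and the bar (193,112), with the held brick below them. I'll refine the recess centre and the brick's pose in the hand.

Run:
```python
from obj import *
P=[env.get_image("wrist")]
c=cloud(P[0]); z=c[...,2]
# brick recess floor as a connected blob
m=((z>.009)&(z<.0205)&(np.hypot(c[...,0]-.618,c[...,1]-.185)<.055)).astype(np.uint8)
m=cv2.morphologyEx(m,cv2.MORPH_OPEN,np.ones((3,3)))
n,lab,st,_=cv2.connectedComponentsWithStats(m)
for i in np.argsort(-st[1:,4])[:3]+1:
    q=(c[lab==i][:,:2]*1000).astype(np.float32);print("floor",len(q),cv2.minAreaRect(q))
# walls: rim top outer faces, in rotated frame estimates by edge lines
b=np.load("rim.npy");
for th in (11.5,12,12.5,13,13.5,14,14.5):
    a=np.radians(th);u=b[:,0]*np.cos(a)+b[:,1]*np.sin(a);v=-b[:,0]*np.sin(a)+b[:,1]*np.cos(a)
    h=np.histogram(u,np.arange(.4,.8,.001))[0];g=np.histogram(v,np.arange(-.1,.2,.001))[0]
    k=(v>np.median(v)-1)&True
    print(th,(h**2.).sum(),(g**2.).sum(),np.percentile(u,[.5,99.5]),np.percentile(v,[.5,99.5]))
# held brick: points near the tool, above z .2
h=c[(z>.2)&(z<.30)&(np.hypot(c[...,0]-.5496,c[...,1]-.0977)<.05)]
a=np.radians(14.);u=(h[:,0]-.5496)*np.cos(a)+(h[:,1]-.0977)*np.sin(a);v=-(h[:,0]-.5496)*np.sin(a)+(h[:,1]-.0977)*np.cos(a)
zz=h[:,2]
print("held",len(h),zz.min(),zz.max(),np.histogram(zz,np.arange(.2,.3,.01)))
t=h[(zz>.262)&(zz<.28)];print(cv2.minAreaRect((t[:,:2]*1000).astype(np.float32)))
f=h[(zz>.225)&(zz<.26)];print("front",len(f),np.percentile(f[:,2],[1,99]),cv2.minAreaRect((f[:,:2]*1000).astype(np.float32)))
s=env.get_image("side");cs=cloud(s).reshape(-1,3)
k=cs[(np.hypot(cs[:,0]-.5496,cs[:,1]-.0977)<.06)&(cs[:,2]>.18)];print("side",len(k),np.percentile(k[:,2],[0,1,2,5]))
print(env.spot_in("brick",s)[:1])
```

```text
floor 2693 ((621.3567504882812, 185.13555908203125), (43.51445007324219, 65.35789489746094), 12.98698616027832)
11.5 522099.0 1201583.0 [0.4229 0.6938] [-0.0194  0.1247]
12 547013.0 1343653.0 [0.4237 0.694 ] [-0.0242  0.1188]
12.5 591865.0 1502637.0 [0.4244 0.6942] [-0.0291  0.1131]
13 615499.0 1668337.0 [0.425  0.6945] [-0.034   0.1078]
13.5 591637.0 1532587.0 [0.4252 0.6949] [-0.0389  0.1033]
14 560471.0 1375297.0 [0.4253 0.6954] [-0.0438  0.0994]
14.5 526897.0 1237415.0 [0.4253 0.696 ] [-0.0487  0.0954]
held 23352 0.22895875342067903 0.29999997946604645 (array([    0,     0,    14,   470,   577,  1106, 13718,  1211,  1739]), array([0.2 , 0.21, 0.22, 0.23, 0.24, 0.25, 0.26, 0.27, 0.28, 0.29]))
((548.9025268554688, 99.42304992675781), (66.4277114868164, 60.21650314331055), 14.056022644042969)
front 2167 [0.2302 0.2598] ((544.4742431640625, 116.53652954101562), (66.16972351074219, 24.96282958984375), 14.026657104492188)
side 2745 [0.2244 0.2324 0.2372 0.2538]
[{'bbox': [277.7, 142.6, 16.0, 31.5], 'conf': 0.65}]
```

```bash
python3 -c "
from h import *
plan([.621,.1843,.15],13.0,5,0)"
```

```text
0 13 18 19 0 0 0.004; 0 14 18 18 0 0 0.004; 0 13 18 19 0 0 0.004; 0 14 18 19 0 0 0.004; 0 13 18 18 0 0 0.004
end [0.6214 0.1842 0.1504] ang 12.9 t 6.7167
```

Request:
servo_tool(deltas="0 13 18 19 0 0 0.004; 0 14 18 18 0 0 0.004; 0 13 18 19 0 0 0.004; 0 14 18 19 0 0 0.004; 0 13 18 18 0 0 0.004; 0 0 0 0 0 0 0; 0 0 0 0 0 0 0")

```text
time_s: 7.3
position: [0.6212, 0.1849, 0.1488]
tool_rot: [[-0.224, 0.975, -0.003], [0.975, 0.224, -0.0], [0.0, -0.003, -1.0]]
ft_force: [-1.0, -0.9, -1.6]
grip_width: 0.0393
gripper_force: 51.7
```

```bash
python3 -c "
from h import *
plan([.621,.1843,.057],13.0,5,0)"
```

```text
0 -0 -0 18 -0.001 -0 -0; 0 -0 -0 19 -0.001 -0 -0; 0 -0 -0 18 -0.001 -0 -0; 0 -0 -0 18 -0.001 -0 -0; 0 -1 -0 19 -0.001 -0 -0
end [0.6213 0.1839 0.0568] ang 13.0 t 7.3
```

Request:
servo_tool(deltas="0 0 0 18 0 0 0; 0 0 0 19 0 0 0; 0 0 0 18 0 0 0; 0 0 0 18 0 0 0; 0 -0.6 0 19 0 0 0; 0 0 0 0 0 0 0; 0 0 0 0 0 0 0")

```text
time_s: 7.88
position: [0.6215, 0.1832, 0.0591]
tool_rot: [[-0.222, 0.975, -0.0], [0.975, 0.222, -0.0], [-0.0, -0.0, -1.0]]
ft_force: [0.5, -0.0, -2.1]
grip_width: 0.0392
gripper_force: 51.6
```

Run:
```python
from obj import *
p=env.get_image("wrist");save(p,"w3.png");o=env.observe();t=np.array(o["position"]);M=np.array(o["tool_rot"])
c=(cloud(p)-t)@M  # tool frame
np.save("c3.npy",c);wz=t[2]-c[...,2]
print(t,M[:,1],o["ft_force"])
for nm,lo,hi in(("insert",.025,.032),("floor",.01,.02),("brick top",.07,.09)):
    m=(wz>lo)&(wz<hi)&(abs(c[...,0])<.06)&(abs(c[...,1])<.045);q=c[m]*1000
    if len(q): print(nm,len(q),np.percentile(q[:,0],[0,1,50,99,100]),np.percentile(q[:,1],[1,99]))
for y in range(-18,19,6): # profile along tool x at given y
    m=(abs(c[...,1]*1000-y)<1.5)&(c[...,0]>.02)&(c[...,0]<.045)
    x=c[m][:,0]*1000;w=wz[m]*1000
    print(y,[(a,round(float(np.median(w[abs(x-a)<.5])),0)) for a in range(24,44) if (abs(x-a)<.5).sum()>2])
```

```text
[0.6221 0.1834 0.0601] [0.9749 0.2226 0.0022] [ 0.6798 -0.6133 -1.7823]
insert 11980 [-57.8656 -10.7029  38.6718  57.2187  57.4547] [-43.421   41.1444]
floor 1306 [20.6246 22.5319 27.2658 31.7827 32.7109] [-24.4705  20.5295]
brick top 14960 [-28.5801 -26.3828   7.7571  31.464   31.9104] [-31.5899  29.4638]
-18 [(24, 82.0), (25, 82.0), (26, 82.0), (27, 82.0), (28, 82.0), (29, 81.0), (30, 81.0), (31, 66.0), (32, 15.0), (35, 27.0), (36, 28.0), (37, 29.0), (38, 29.0), (39, 29.0), (40, 29.0), (41, 29.0), (42, 29.0), (43, 30.0)]
-12 [(24, 82.0), (25, 82.0), (26, 82.0), (27, 82.0), (28, 82.0), (29, 82.0), (30, 81.0), (31, 66.0), (32, 69.0), (35, 27.0), (36, 28.0), (37, 29.0), (38, 29.0), (39, 29.0), (40, 29.0), (41, 29.0), (42, 29.0), (43, 29.0)]
-6 [(24, 82.0), (25, 82.0), (26, 82.0), (27, 82.0), (28, 82.0), (29, 82.0), (30, 81.0), (31, 67.0), (32, 71.0), (35, 27.0), (36, 28.0), (37, 29.0), (38, 29.0), (39, 29.0), (40, 29.0), (41, 29.0), (42, 29.0), (43, 29.0)]
0 [(24, 82.0), (25, 82.0), (26, 82.0), (27, 82.0), (28, 82.0), (29, 81.0), (30, 81.0), (31, 66.0), (32, 66.0), (35, 27.0), (36, 28.0), (37, 29.0), (38, 29.0), (39, 29.0), (40, 29.0), (41, 29.0), (42, 29.0), (43, 28.0)]
6 [(24, 82.0), (25, 82.0), (26, 82.0), (27, 82.0), (28, 82.0), (29, 81.0), (30, 81.0), (31, 67.0), (32, 69.0), (35, 27.0), (36, 28.0), (37, 29.0), (38, 29.0), (39, 29.0), (40, 29.0), (41, 29.0), (42, 29.0), (43, 29.0)]
12 [(24, 82.0), (25, 82.0), (26, 82.0), (27, 82.0), (28, 82.0), (29, 82.0), (30, 81.0), (31, 67.0), (32, 65.0), (35, 28.0), (36, 28.0), (37, 29.0), (38, 29.0), (39, 29.0), (40, 29.0), (41, 29.0), (42, 29.0), (43, 29.0)]
18 [(24, 81.0), (25, 80.0), (26, 47.0), (27, 80.0), (28, 80.0), (29, 79.0), (30, 61.0), (31, 66.0), (32, 15.0), (35, 28.0), (36, 28.0), (37, 28.0), (38, 29.0), (39, 29.0), (40, 29.0), (41, 29.0), (42, 29.0), (43, 29.0)]
```

View pics/w3.png

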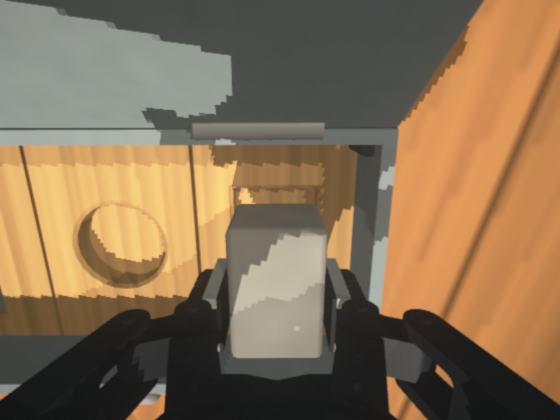

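Run:
```python
import numpy as np
c=np.load("c3.npy")*1000;wz=60.1-c[...,2]
for nm,m in(("brick",(wz>70)&(wz<86)&(c[...,0]>15)&(c[...,0]<33)),("face",(wz>50)&(wz<80)&(c[...,0]>27)&(c[...,0]<34)),("floor",(wz>10)&(wz<19)&(c[...,0]>20)&(c[...,0]<34)),("floor+wall",(wz>10)&(wz<27)&(c[...,0]>20)&(c[...,0]<36))):
    m&=abs(c[...,1])<30;q=c[m];print(nm,len(q),np.percentile(q[:,1],[0,1,50,99,100]),np.percentile(q[:,0],[0,1,50,99,100]))
```

```text
brick 4866 [-21.10590266 -20.12387576  -1.19416678  18.07294938  18.98741092] [15.00266214 15.18719052 25.26993545 31.60905059 31.91035638]
face 1953 [-20.67189217 -19.78553017  -1.21661095  17.56449793  18.74857755] [27.20151627 30.18871717 31.20552224 31.70916797 31.91035638]
floor 1291 [-24.65807529 -24.45679147  -1.92255322  20.50784133  20.65744007] [20.62464362 22.56191359 27.29782786 31.77740584 32.14352837]
floor+wall 1430 [-25.5313844  -24.65193676  -2.48151664  20.84212089  28.22718757] [20.41259177 22.10130035 27.46955954 34.99845357 35.60208034]
```

The wrist view shows the brick (277,280) over its recess (278,195). The shift needed is about 0.9 mm along -y, so I'll apply that and lower.

Request:
servo_tool(deltas="0 -0.3 -0.9 0 0 0 0; 0 0 0 6 0 0 0; 0 0 0 6 0 0 0; 0 0 0 6 0 0 0; 0 0 0 5 0 0 0; 0 0 0 0 0 0 0")

```text
time_s: 8.43
position: [0.62, 0.1832, 0.0338]
tool_rot: [[-0.223, 0.975, -0.003], [0.975, 0.223, -0.0], [0.0, -0.003, -1.0]]
ft_force: [1.1, -0.0, -3.0]
grip_width: 0.0389
gripper_force: 51.7
```

Request:
servo_tool(deltas="0 0 0 1.5 0 0 0; 0 0 0 1 0 0 0; 0 0 0 0 0 0 0; 0.58 0 0 0 0 0 0; 0.58 0 0 0 0 0 0; 0.58 0 0 0 0 0 0; 0.58 0 0 0 0 0 0")

```text
time_s: 9.02
position: [0.6209, 0.1833, 0.0332]
tool_rot: [[-0.223, 0.975, 0.001], [0.975, 0.223, 0.0], [-0.0, 0.001, -1.0]]
ft_force: [0.0, -1.0, 0.7]
grip_width: 0.0497
gripper_force: 0.0
```

Request:
servo_tool(deltas="0.58 0 0 -20 0 0 0; 0.58 0 0 -40 0 0 0; 0.58 0 0 -40 0 0 0; 0.58 0 0 -40 0 0 0; 0.58 0 0 -30 0 0 0; 0.58 0 0 0 0 0 0; 0.58 0 0 0 0 0 0")

```text
time_s: 9.6
position: [0.6211, 0.1834, 0.2047]
tool_rot: [[-0.223, 0.975, 0.004], [0.975, 0.223, 0.0], [-0.0, 0.004, -1.0]]
ft_force: [0.5, -0.3, -0.4]
grip_width: 0.0496
gripper_force: 0.0
```

Run:
```python
from obj import *
p=env.get_image("wrist");c=cloud(p).reshape(-1,3)
b=c[(np.hypot(c[:,0]-.621,c[:,1]-.185)<.045)&(abs(c[:,2]-.055)<.006)]
print(len(b),np.percentile(b[:,2],[2,50,98]),cv2.minAreaRect((b[:,:2]*1000).astype(np.float32)))
obj(p,.5364,.1654,.04,.008,.019)
plan([.609,-.1757,.2],13.0,11,1)
```

```text
2933 [0.052  0.0547 0.0563] ((631.5803833007812, 186.97254943847656), (63.187808990478516, 60.016326904296875), 13.135366439819336)
1746 0.014849173090406925 ((535.0995483398438, 164.0596466064453), (46.418094635009766, 46.86195755004883), 7.955038547515869) ((536.001953125, 164.85414123535156), 24.438425064086914)
1 -32 -8 0 -0 -0 -0; 1 -31 -9 0 -0 -0 -0; 1 -32 -8 1 -0 -0 -0; 1 -31 -8 -0 -0 -0 -0; 1 -32 -8 0 -0 -0 -0; 1 -31 -9 0 -0 -0 -0; 1 -32 -8 1 -0 -0 -0; 1 -32 -8 -0 -0 -0 -0
1 -31 -9 0 -0 -0 -0; 1 -32 -8 0 -0 -0 -0; 1 -31 -8 1 -0 -0 -0
end [ 0.6092 -0.1753  0.1996] ang 12.9 t 9.65
```

Request:
servo_tool(deltas="1 -32 -8 0 0 0 0; 1 -31 -9 0 0 0 0; 1 -32 -8 1 0 0 0; 1 -31 -8 0 0 0 0; 1 -32 -8 0 0 0 0; 1 -31 -9 0 0 0 0; 1 -32 -8 1 0 0 0; 1 -32 -8 0 0 0 0")

```text
time_s: 10.32
position: [0.6118, -0.0794, 0.1987]
tool_rot: [[-0.223, 0.975, -0.004], [0.975, 0.223, 0.001], [0.002, -0.003, -1.0]]
ft_force: [0.1, 0.1, 0.2]
grip_width: 0.0854
gripper_force: 0.0
```

Request:
servo_tool(deltas="1 -31 -9 0 0 0 0; 1 -32 -8 0 0 0 0; 1 -31 -8 1 0 0 0; 1 0 0 0 0 0 0; 1 0 0 0 0 0 0")

```text
time_s: 10.73
position: [0.6086, -0.1765, 0.1976]
tool_rot: [[-0.22, 0.975, -0.003], [0.975, 0.22, 0.002], [0.003, -0.003, -1.0]]
ft_force: [0.7, 1.1, -0.7]
grip_width: 0.0851
gripper_force: 0.0
```

Run:
```python
from obj import *
p=env.get_image("wrist")
obj(p,.609,-.1757,.04,.09,.11)
r=env.spot_point("loupe",p);print([(q["conf"],atz(p,q["uv"],.05)) for q in r[:1]])
plan([.609,-.1757,.068],13.0,4,1)
print(env.observe()["position"])
```

```text
1894 0.10102894610361178 ((609.9627685546875, -175.01214599609375), (35.922462463378906, 36.0150260925293), 52.372032165527344) ((610.0597534179688, -175.30862426757812), 18.3817081451416)
[(0.82, array([ 0.6105, -0.1771,  0.05  ]))]
1 -0 -0 33 -0 -0 -0; 1 -1 -0 32 -0 -0 -0; 1 -0 -0 33 -0 -0 -0; 1 -0 -0 33 -0 -0 -0
end [ 0.609  -0.1753  0.0676] ang 12.9 t 10.8333
[ 0.6091 -0.1745  0.1986]
```

Request:
servo_tool(deltas="1 0 0.5 33 0 0 0; 1 -0.5 0 32 0 0 0; 1 0 0 33 0 0 0; 1 0 0 32 0 0 0; 1 0 0 0 0 0 0; 0 0 0 0 0 0 0; 0 0 0 0 0 0 0; 0 0 0 0 0 0 0", newtons=40)

```text
time_s: 11.5
position: [0.6111, -0.1757, 0.0723]
tool_rot: [[-0.224, 0.975, 0.004], [0.975, 0.224, -0.002], [-0.003, 0.003, -1.0]]
ft_force: [-0.5, -0.3, -0.2]
grip_width: 0.0515
gripper_force: 0.0
```

Request:
servo_tool(deltas="0 0 0 0 0 0 0; 0 0 0 0 0 0 0; 0 0 0 0 0 0 0; 0 0 0 0 0 0 0")

```text
time_s: 11.83
position: [0.6107, -0.1759, 0.072]
tool_rot: [[-0.223, 0.975, 0.003], [0.975, 0.223, -0.001], [-0.002, 0.003, -1.0]]
ft_force: [-0.3, 0.8, 4.5]
grip_width: 0.0351
gripper_force: 39.5
```

Request:
servo_tool(deltas="0 0 0 -20 0 0 0; 0 0 0 -35 0 0 0; 0 0 0 -35 0 0 0; 0 0 0 -30 0 0 0; 0 0 0 0 0 0 0")

```text
time_s: 12.25
position: [0.612, -0.1766, 0.1978]
tool_rot: [[-0.223, 0.975, 0.012], [0.975, 0.223, -0.006], [-0.008, 0.01, -1.0]]
ft_force: [0.1, 0.1, -0.3]
grip_width: 0.0345
gripper_force: 40.1
```

Run:
```python
from obj import *
plan([.536,.165,.17],13.0,11,0)
o=env.observe();print(o["position"],o["ft_force"],o["grip_width"])
```

```text
0 32 0 2 0.001 0.001 -0; 0 32 0 3 0.001 0.001 -0; 0 31 1 2 0.001 0.001 -0; 0 32 -0 2 0.001 0.001 -0; 0 32 -0 3 0.001 0.001 -0; 0 32 0 2 0.001 0.001 -0; 0 32 0 3 0.001 0.001 -0; 0 32 0 2 0.001 0.001 -0
0 31 1 3 0.001 0.001 -0; 0 32 -0 2 0.001 0.001 -0; 0 32 0 3 0.001 0.001 -0
end [0.536  0.165  0.1696] ang 12.9 t 12.25
[ 0.612  -0.1766  0.1978] [ 0.0834  0.0508 -0.2954] 0.03454395089827242
```

Request:
servo_tool(deltas="0 32 0 2 0 0 0; 0 32 0 3 0 0 0; 0 31 1 2 0 0 0; 0 32 0 2 0 0 0; 0 32 0 3 0 0 0; 0 32 0 2 0 0 0; 0 32 0 3 0 0 0; 0 32 0 2 0 0 0")

```text
time_s: 12.92
position: [0.5534, 0.0746, 0.1711]
tool_rot: [[-0.223, 0.975, 0.001], [0.975, 0.223, -0.0], [-0.0, 0.001, -1.0]]
ft_force: [0.4, 0.8, -1.8]
grip_width: 0.0351
gripper_force: 40.1
```

Request:
servo_tool(deltas="0 31 1 3 0 0 0; 0 32 0 2 0 0 0; 0 32 0 3 0 0 0; 0 0 0 0 0 0 0; 0 0 0 30 0 0 0; 0 0 0 35 0 0 0; 0 0 0 35 0 0 0; 0 0 0 0 0 0 0")

```text
time_s: 13.58
position: [0.5307, 0.1655, 0.0577]
tool_rot: [[-0.223, 0.975, -0.01], [0.975, 0.223, -0.001], [0.001, -0.01, -1.0]]
ft_force: [-1.7, 0.6, -2.4]
grip_width: 0.0348
gripper_force: 40.3
```

Run:
```python
from obj import *
p=env.get_image("wrist");save(p,"w4.png");o=env.observe();t=np.array(o["position"]);M=np.array(o["tool_rot"])
c=(cloud(p)-t)@M*1000;np.save("c4.npy",c);wz=t[2]*1000-c[...,2]
print(t,M[:,1],o["ft_force"],o["grip_width"])
for nm,m in(("top",(wz>t[2]*1000+20)&(wz<t[2]*1000+34)&(abs(c[...,1])<30)&(abs(c[...,0])<25)),("floor",(wz>9)&(wz<20)&(abs(c[...,1])<30)&(c[...,0]>-30)&(c[...,0]<40)),("foot",(wz>t[2]*1000-24)&(wz<t[2]*1000-8)&(abs(c[...,1])<30)&(abs(c[...,0])<30))):
    q=c[m]
    if len(q): print(nm,len(q),np.percentile(q[:,0],[0,1,50,99,100]),np.percentile(q[:,1],[0,1,50,99,100]),cv2.minEnclosingCircle(q[:,:2].astype(np.float32)))
```

```text
[0.5324 0.1656 0.061 ] [ 0.9748  0.2229 -0.0057] [-0.6612 -0.4149 -0.2364] 0.03473940532547023
top 7692 [-17.4998 -15.3812   5.3139  18.805   19.7649] [-29.9777 -27.5228  -1.7704  26.8022  29.1584] ((7.488092422485352, -0.4096412658691406), 29.568944931030273)
floor 926 [-10.1683  -9.4662  10.6871  19.5288  20.0728] [-14.1003  -9.4477  18.4207  28.1519  28.4507] ((1.3173952102661133, 6.439970016479492), 23.47629165649414)
foot 1607 [-2.6012  1.5785 17.2627 22.6348 23.0013] [-23.1984 -22.4763  -2.3384  17.9698  18.9683] ((4.371597766876221, -2.113457202911377), 21.093740463256836)
```

View pics/w4.png

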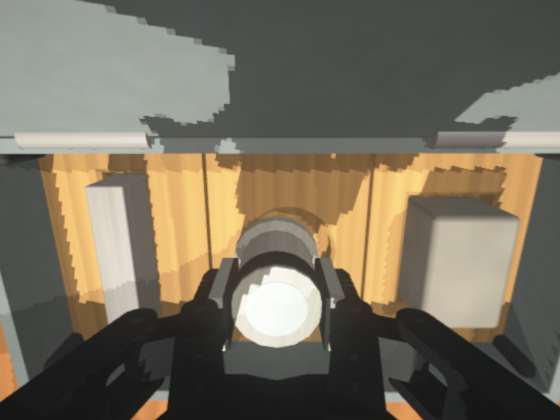

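The wrist view shows the loupe foot (277,235) left of its recess, whose right edge shows near (325,235). The brick (460,260) sits in its recess and the bar is undisturbed. I'll shift about +5 mm in y, then re-measure.

Request:
servo_tool(deltas="0 -0.5 5 0 0 0 0; 0 0 0 0 0 0 0; 0 0 0 0 0 0 0; 0 0 0 0 0 0 0")

```text
time_s: 13.97
position: [0.5396, 0.1666, 0.0644]
tool_rot: [[-0.223, 0.975, 0.003], [0.975, 0.223, 0.0], [-0.0, 0.003, -1.0]]
ft_force: [-0.3, 0.1, -2.3]
grip_width: 0.0348
gripper_force: 40.3
```

```bash
cat > loup.py <<'E'
from obj import *
from scipy.optimize import least_squares
p=env.get_image("wrist");o=env.observe();t=np.array(o["position"]);M=np.array(o["tool_rot"])
c=(cloud(p)-t)@M*1000;T=t[2]*1000;wz=T-c[...,2]
print(t,M[:,2],M[:,1],o["ft_force"],o["grip_width"])
f=(wz>T-24)&(wz<T-8)&(abs(c[...,1])<30)&(c[...,0]>0)&(c[...,0]<30);q=c[f]
# outer boundary of foot: max radius per angle
def fit(e,r): 
    s=least_squares(lambda a:np.hypot(e[:,0]-a[0],e[:,1]-a[1])-r,[0,0],loss="soft_l1",f_scale=.5);return s.x,np.sqrt(np.mean(s.fun**2)),len(e)
def outer(q,c0,lo,hi,fn=np.max,pc=97):
    a=np.degrees(np.arctan2(q[:,1]-c0[1],q[:,0]-c0[0]));R_=np.hypot(q[:,0]-c0[0],q[:,1]-c0[1]);E=[]
    for k in np.arange(lo,hi,4):
        m=abs(a-k)<2
        if m.sum()>4: E.append([c0[0]+np.percentile(R_[m],pc)*np.cos(np.radians(k)),c0[1]+np.percentile(R_[m],pc)*np.sin(np.radians(k))])
    return np.array(E)
print("foot",fit(outer(q,[0,-1],-60,60),22.))
# insert-top points around the hole: nearest radius per angle from hole centre
g=(wz>25.5)&(wz<32)&(abs(c[...,1])<41)&(c[...,0]>-40)&(c[...,0]<45);q=c[g]
s=(M.T@(np.array([.5362,.1652,.028])-t)*1000)[:2];print("slot world",s)
E=outer(q,s,-80,80,pc=3);print("hole",fit(E,24.5));print(E.round(1).tolist())
E
python3 loup.py
```

```text
[0.5393 0.1666 0.0641] [ 0.0021  0.0002 -1.    ] [0.9748 0.2231 0.0021] [ 0.4473 -0.1612 -0.0592] 0.0350911728855755
foot (array([ 0.4214, -0.0728]), np.float64(0.1712493739626992), 30)
slot world [-0.6805 -3.4363]
hole (array([ 1.7053, -3.2459]), np.float64(0.4497183938911195), 40)
[[3.6, -27.8], [5.4, -27.7], [7.1, -27.4], [8.8, -26.8], [10.4, -26.2], [12.3, -25.8], [13.7, -24.7], [15.2, -23.8], [16.8, -22.8], [18.8, -22.2], [20.0, -20.8], [21.1, -19.2], [21.9, -17.5], [22.8, -15.9], [23.7, -14.3], [24.0, -12.4], [24.8, -10.7], [25.4, -9.0], [25.1, -7.1], [25.7, -5.3], [25.9, -3.4], [25.6, -1.6], [25.2, 0.2], [25.4, 2.1], [24.7, 3.9], [23.9, 5.5], [23.7, 7.4], [22.7, 9.0], [22.2, 10.9], [21.2, 12.4], [19.7, 13.7], [18.8, 15.4], [17.4, 16.6], [15.6, 17.4], [14.2, 18.6], [12.3, 19.0], [10.7, 19.8], [8.8, 20.0], [7.3, 21.0], [5.5, 21.4]]
```

Request:
servo_tool(deltas="0 0.6 -3.2 0 0 0 0; 0 0 0 0 0 0 0; 0 0 0 4 0 0 0; 0 0 0 4 0 0 0; 0 0 0 0 0 0 0; 0 0 0 0 0 0 0; 0 0 0 0 0 0 0")

```text
time_s: 14.6
position: [0.5356, 0.1665, 0.0547]
tool_rot: [[-0.223, 0.975, -0.0], [0.975, 0.223, -0.0], [0.0, -0.0, -1.0]]
ft_force: [-0.1, 0.2, -1.4]
grip_width: 0.0351
gripper_force: 40.3
```

```bash
python3 loup.py | head -4
```

```text
[0.5356 0.1665 0.0548] [-0.  0. -1.] [0.9748 0.2231 0.    ] [ 0.5435  0.146  -0.0249] 0.03510163095206266
foot (array([ 0.4625, -0.398 ]), np.float64(0.1655273272017417), 30)
slot world [-1.3667  0.2567]
hole (array([1.1507, 0.1787]), np.float64(0.4507903711079228), 40)
```

Aligned to within 0.6 mm. Lowering now.

Request:
servo_tool(deltas="0 0 0.5 5 0 0 0; 0 0 0 5 0 0 0; 0 0 0 5 0 0 0; 0 0 0 3 0 0 0; 0 0 0 0 0 0 0; 0 0 0 0 0 0 0")

```text
time_s: 15.15
position: [0.536, 0.1666, 0.0365]
tool_rot: [[-0.223, 0.975, -0.0], [0.975, 0.223, 0.0], [0.0, -0.0, -1.0]]
ft_force: [-0.2, -0.7, -0.0]
grip_width: 0.0347
gripper_force: 40.3
```

Request:
servo_tool(deltas="0 0 0 0.8 0 0 0; 0 0 0 0 0 0 0; 0.58 0 0 0 0 0 0; 0.58 0 0 0 0 0 0; 0.58 0 0 0 0 0 0; 0.58 0 0 0 0 0 0; 0.58 0 0 -15 0 0 0; 0.58 0 0 -30 0 0 0")

```text
time_s: 15.82
position: [0.5344, 0.1663, 0.0788]
tool_rot: [[-0.223, 0.975, -0.007], [0.975, 0.223, -0.001], [0.001, -0.007, -1.0]]
ft_force: [-0.2, 0.5, -0.6]
grip_width: 0.0498
gripper_force: 0.0
```

Request:
servo_tool(deltas="0.58 0 0 -40 0 0 0; 0.58 -10 0 -40 0 0 0; 0.58 -30 0 -30 0 0 0; 0.58 -30 0 0 0 0 0; 0.58 0 0 0 0 0 0; 0.58 0 0 0 0 0 0")

```text
time_s: 16.32
position: [0.5516, 0.0979, 0.1905]
tool_rot: [[-0.221, 0.975, -0.0], [0.975, 0.221, 0.0], [0.0, -0.0, -1.0]]
ft_force: [-0.2, -0.1, -0.5]
grip_width: 0.0493
gripper_force: 0.0
```

Run:
```python
from obj import *
p=env.get_image("wrist");save(p,"w5.png")
obj(p,.536,.1655,.03,.058,.072); obj(p,.6208,.185,.03,.05,.062)
for k in "lid_hinge lid_tab".split():
    obs=[]
    for q in (p,env.get_image("top"),env.get_image("side")):
        r=env.spot_point(k,q)
        if r: print(k,r[0]["conf"],r[0]["uv"],dep(q,r[0]["uv"])); obs.append((q,r[0]["uv"]))
    if len(obs)>1: print(tri(obs))
q=env.get_image("top")
for i in (p,q):
    c=cloud(i).reshape(-1,3);a=np.radians(103)
    n=np.array([.536,.165]);v=(c[:,:2]-n)@[np.cos(a),np.sin(a)];u=(c[:,:2]-n)@[-np.sin(a),np.cos(a)]
    m=(v>.07)&(v<.16)&(abs(u)<.12)&(c[:,2]>.08)&(c[:,2]<.21)
    if m.sum()>50:
        f=np.polyfit(c[m,2],v[m],1);print("lid",m.sum(),np.degrees(np.arctan2(1,f[0])),"v at .0655:",np.polyval(f,.0655),"max z",c[m,2].max(), "vmax",v[m].max())
o=env.observe();print(o["position"],o["time_s"])
```

```text
1824 0.06504122869759288 ((535.6939086914062, 167.0701446533203), (36.09423828125, 36.156280517578125), 77.62460327148438) ((535.7114868164062, 166.81201171875), 18.31446647644043)
3597 0.05472019372357756 ((620.0677490234375, 184.59780883789062), (40.39512252807617, 59.45848846435547), 13.349662780761719) ((620.8468017578125, 185.0310821533203), 29.995893478393555)
lid_hinge 0.96 [277.4, 22.4] [0.5225 0.2279 0.066 ]
lid_hinge 0.7 [186.0, 209.1] [0.4955 0.1534 0.5053]
lid_hinge 0.93 [260.9, 164.5] [0.5206 0.2231 0.0649]
[0.5244 0.2302 0.0592]Traceback (most recent call last):
  File "<stdin>", line 7, in <module>
ValueError: only the last four pictures can be asked about
```

View pics/w5.png

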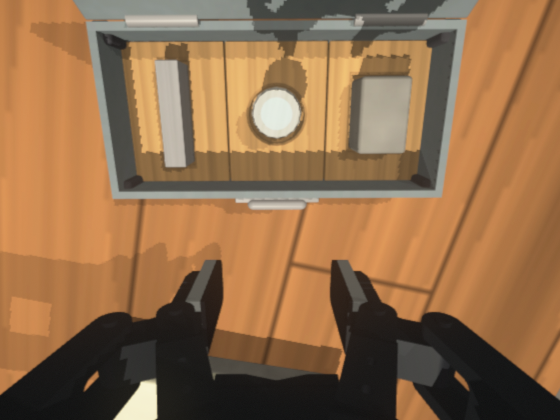

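Both pieces are seated: the loupe at (277,113) and the brick at (381,113), with top heights of 65 and 55 mm. Next I take the shut fingers over and behind the lid.

Request:
servo_tool(deltas="0 0 0 -30 0 0 0; 0 0 0 -40 0 0 0; 0 10 0 -40 0 0 0; 0 35 0 0 0 0 0; 0 40 0 0 0 0 0; 0 40 0 0 0 0 0; 0 40 0 0 0 0 0; 0 40 0 0 0 0 0")

```text
time_s: 17.38
position: [0.5049, 0.3007, 0.3005]
tool_rot: [[-0.223, 0.975, 0.0], [0.975, 0.223, 0.0], [0.0, 0.0, -1.0]]
ft_force: [-0.1, -0.6, 0.6]
grip_width: 0.0001
gripper_force: 0.0
```

Request:
servo_tool(deltas="0 35 0 0 0 0 0; 0 18 0 0 0 0 0; 0 0 0 0 0 0 0; 0 0 0 0 0 0 0; 0 0 0 0 0 0 0")

```text
time_s: 17.8
position: [0.4942, 0.3497, 0.3003]
tool_rot: [[-0.223, 0.975, -0.0], [0.975, 0.223, -0.0], [-0.0, -0.0, -1.0]]
ft_force: [0.1, -1.0, 0.3]
grip_width: -0.0
gripper_force: 0.0
```

```bash
cat > lid.py <<'E'
from obj import *
H=np.array([.522,.228]);ex=np.array([-.225,.974]);ey=np.array([.974,.225])
def st():
    o=env.observe();d=np.array(o["position"])[:2]-H;print("X %.1f Y %.1f Z %.1f"%(d@ex*1000,d@ey*1000,o["position"][2]*1000),"t",o["time_s"],"F",np.round(o["ft_force"],1),"zaxis",np.array(o["tool_rot"])[:,2])
def lid(cam="side",n=None):
    p=env.get_image(cam)
    if n: save(p,n)
    c=cloud(p).reshape(-1,3);d=c[:,:2]-H;X=d@ex;Y=d@ey;return p,c,X,Y
E
python3 - <<'E'
from lid import *
st()
for cam in("side","wrist"):
    p,c,X,Y=lid(cam,"lid_%s.png"%cam)
    m=(X>.015)&(X<.12)&(abs(Y)<.12)&(c[:,2]>.085)&(c[:,2]<.215)
    f=np.polyfit(c[m,2],X[m],1) if m.sum()>50 else None
    print(cam,m.sum(),f,np.degrees(np.arctan2(1,f[0])) if f is not None else "",np.percentile(c[m,2],[50,99.5]) if m.sum() else "")
    r=env.spot_point("lid_tab",p);print([(q["conf"],q["uv"],dep(p,q["uv"])) for q in r[:1]])
    r=env.spot_point("mug",p);print([(q["conf"],q["uv"],atz(p,q["uv"],0)) for q in r[:1]])
E
```

```text
X 124.8 Y 0.3 Z 300.3 t 17.8 F [ 0.1 -1.   0.3] zaxis [-0.0002 -0.0004 -1.    ]
side 2613 [ 0.5977 -0.0363] 59.13297708841768 [0.1364 0.1961]
[(0.67, [247.8, 116.0], array([0.4994, 0.309 , 0.1923]))]
[]
wrist 4658 [ 0.682  -0.0466] 55.70461629133402 [0.1732 0.1968]
[]
[(0.64, [229.6, 104.2], array([0.4196, 0.4139, 0.    ]))]
```

View pics/lid_side.png

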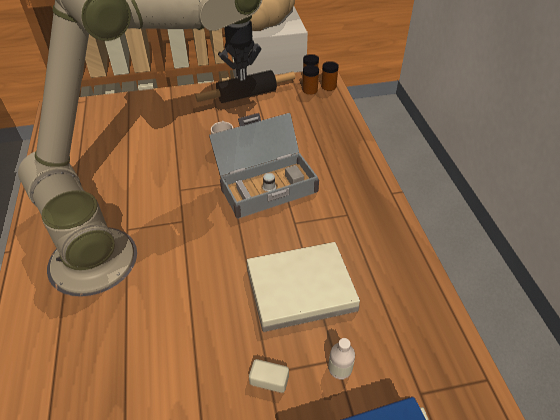

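The side view shows the lid leaning back about 121°, its tab at (250,118), and the shut gripper above and behind it. Descending behind, then sweeping.

Request:
servo_tool(deltas="0 0 0 30 0 0 0; 0 0 0 35 0 0 0; 0 0 0 35 0 0 0; 0 0 0 30 0 0 0; 0 0 0 0 0 0 0; 0 0 0 0 0 0 0")

```text
time_s: 18.6
position: [0.494, 0.35, 0.1704]
tool_rot: [[-0.223, 0.975, -0.002], [0.975, 0.223, -0.001], [-0.0, -0.002, -1.0]]
ft_force: [0.3, 0.2, 1.0]
grip_width: 0.0003
gripper_force: 0.0
```

Request:
servo_tool(deltas="0 -12 0 0 0 0 0; 0 -12 0 0 0 0 0; 0 -12 0 -2 0 0 0; 0 -12 0 -4 0 0 0; 0 -12 0 -4 0 0 0; 0 -12 0 -4 0 0 0; 0 0 0 0 0 0 0")

```text
time_s: 19.18
position: [0.5111, 0.2777, 0.1858]
tool_rot: [[-0.221, 0.975, 0.002], [0.975, 0.221, -0.001], [-0.001, 0.002, -1.0]]
ft_force: [0.5, -0.6, 0.8]
grip_width: 0.0004
gripper_force: 0.0
```

```bash
python3 -c "
from lid import *
st()"
```

```text
X 50.8 Y 0.6 Z 185.8 t 19.1833 F [ 0.5 -0.6  0.8] zaxis [ 0.0018 -0.0006 -1.    ]
```

```bash
cat >> lid.py <<'E'
def ang(cam="side",x0=-.16,x1=.12):
    p,c,X,Y=lid(cam)
    m=(abs(Y)<.125)&(abs(Y)>.05)&(c[:,2]>.085)&(c[:,2]<.23)&(X>x0)&(X<x1)
    if m.sum()<50: print(cam,"few");return
    q=np.c_[X[m],c[m,2]-.0655];w=np.degrees(np.arctan2(q[:,1],-q[:,0]));r=np.hypot(*q.T)
    print(cam,m.sum(),"lid angle pctl",np.percentile(w[r>.06],[10,50,90]).round(1),"rmax",np.percentile(r,99).round(3))
E
python3 -c "
from lid import *
ang('side');ang('top')"
```

```text
side 1529 lid angle pctl [ 99.5 101.7 104.2] rmax 0.131
top 1007 lid angle pctl [101.5 102.2 103.2] rmax 0.134
```

Request:
servo_tool(deltas="0 -11 0 -8 0 0 0; 0 -11 0 -8 0 0 0; 0 -10 0 -6 0 0 0; 0 -12 0 0 0 0 0; 0 -13 0 1 0 0 0; 0 -13 0 2 0 0 0; 0 -12 0 4 0 0 0; 0 -12 0 5 0 0 0")

```text
time_s: 19.95
position: [0.5313, 0.187, 0.1941]
tool_rot: [[-0.223, 0.975, 0.0], [0.975, 0.223, -0.0], [-0.0, 0.0, -1.0]]
ft_force: [0.1, 1.1, 0.8]
grip_width: 0.0001
gripper_force: 0.7
```

```bash
python3 -c "
from lid import *
st();ang('side');ang('top')"
```

```text
X -42.0 Y -0.1 Z 194.1 t 19.95 F [0.1 1.1 0.8] zaxis [ 0.0001 -0.0002 -1.    ]
side 789 lid angle pctl [63.8 64.9 66.5] rmax 0.133
top 166 lid angle pctl [66.1 68.7 71.6] rmax 0.135
```

Request:
servo_tool(deltas="0 -13 0 1 0 0 0; 0 -16 0 10 0 0 0; 0 -16 0 11 0 0 0; 0 -12 0 13 0 0 0; 0 -12 0 14 0 0 0; 0 -6 0 11 0 0 0; 0 -6 0 11 0 0 0; 0 -4 0 8 0 0 0")

```text
time_s: 20.72
position: [0.5499, 0.1048, 0.1145]
tool_rot: [[-0.223, 0.975, -0.001], [0.975, 0.223, -0.0], [0.0, -0.001, -1.0]]
ft_force: [-0.0, -0.2, 1.3]
grip_width: -0.0001
gripper_force: 0.3
```

```bash
python3 -c "
from lid import *
st();ang('side')"
```

```text
X -126.2 Y -0.5 Z 114.5 t 20.7167 F [-0.  -0.2  1.3] zaxis [-0.001  -0.0001 -1.    ]
side 791 lid angle pctl [19.1 21.4 43.5] rmax 0.197
```

Request:
servo_tool(deltas="0 -4 0 8 0 0 0; 0 -4 0 8 0 0 0; 0 -3 0 7 0 0 0; 0 0 0 3 0 0 0; 0 0 0 0 0 0 0; 0 0 0 0 0 0 0")

```text
time_s: 21.27
position: [0.5525, 0.0951, 0.0895]
tool_rot: [[-0.223, 0.975, -0.0], [0.975, 0.223, -0.0], [0.0, -0.0, -1.0]]
ft_force: [-0.6, 0.4, 1.1]
grip_width: 0.0001
gripper_force: 0.0
```

Request:
servo_tool(deltas="0 0 0 1 0 0 0; 0 0 0 1 0 0 0; 0 0 0 1 0 0 0; 0 0 0 1 0 0 0; 0 0 0 1 0 0 0; 0 0 0 0 0 0 0")

```text
time_s: 21.77
position: [0.5526, 0.0949, 0.0848]
tool_rot: [[-0.223, 0.975, 0.001], [0.975, 0.223, -0.0], [-0.0, 0.001, -1.0]]
ft_force: [-0.5, -0.6, 2.5]
grip_width: -0.0001
gripper_force: 1.4
```

```bash
python3 -c "
from lid import *
st()"
```

```text
X -136.5 Y -0.1 Z 84.8 t 21.7667 F [-0.5 -0.6  2.5] zaxis [ 0.0006 -0.0002 -1.    ]
```

Request:
servo_tool(deltas="0 -3 0 0 0 0 0; 0 0 0 1 0 0 0; 0 0 0 1 0 0 0; 0 0 0 1 0 0 0; 0 0 0 1 0 0 0; 0 0 0 0 0 0 0")

```text
time_s: 22.27
position: [0.5534, 0.092, 0.0818]
tool_rot: [[-0.223, 0.975, 0.002], [0.975, 0.223, 0.0], [-0.0, 0.002, -1.0]]
ft_force: [-3.8, -0.1, 12.4]
grip_width: 0.0001
gripper_force: 6.4
```

Request:
servo_tool(deltas="0 0 0 1 0 0 0; 0 0 0 1 0 0 0; 0 0 0 1 0 0 0; 0 0 0 1 0 0 0; 0 0 0 0 0 0 0")

```text
time_s: 22.68
position: [0.553, 0.0919, 0.0762]
tool_rot: [[-0.223, 0.975, -0.001], [0.975, 0.223, 0.0], [0.0, -0.001, -1.0]]
ft_force: [1.1, -0.3, 0.0]
grip_width: -0.0001
gripper_force: 0.0
```

Request:
servo_tool(deltas="0 0 0 1 0 0 0; 0 0 0 1 0 0 0; 0 0 0 1 0 0 0; 0 0 0 1 0 0 0; 0 0 0 0 0 0 0; 0 0 0 0 0 0 0")

```text
time_s: 23.18
position: [0.5531, 0.092, 0.0732]
tool_rot: [[-0.223, 0.975, 0.0], [0.975, 0.223, -0.0], [-0.0, 0.0, -1.0]]
ft_force: [-2.9, -0.5, 8.9]
grip_width: -0.0004
gripper_force: 4.2
```

Request:
servo_tool(deltas="0 0 0 -10 0 0 0; 0 0 0 -30 0 0 0; 0 0 0 -40 0 0 0; 0 -35 0 -40 0 0 0; 0 -35 0 0 0 0 0; 0 -20 0 0 0 0 0; 0 0 0 0 0 0 0; 0 0 0 0 0 0 0")

```text
time_s: 23.85
position: [0.5715, 0.011, 0.184]
tool_rot: [[-0.221, 0.975, -0.0], [0.975, 0.221, 0.0], [0.0, -0.0, -1.0]]
ft_force: [-0.2, 0.3, 0.1]
grip_width: 0.0001
gripper_force: 0.0
```

Run:
```python
from lid import *
st()
for cam in("wrist","side"):
    p,c,X,Y=lid(cam,"end_%s.png"%cam)
    for a,b in((-.02,-.01),(-.06,-.05),(-.10,-.09),(-.125,-.115),(-.15,-.135)):
        m=(X>a)&(X<b)&(abs(Y)<(.03 if a<-.13 else .12))&(c[:,2]>.05)&(c[:,2]<.12);print(cam,a,m.sum(),np.median(c[m,2]).round(4) if m.sum() else "")
```

```text
X -222.5 Y -0.6 Z 184.0 t 23.85 F [-0.2  0.3  0.1] zaxis [-0.0001  0.0002 -1.    ]
wrist -0.02 0 
wrist -0.06 0 
wrist -0.1 5921 0.0742
wrist -0.125 5376 0.0741
wrist -0.15 1872 0.0741
side -0.02 104 0.0732
side -0.06 117 0.0737
side -0.1 159 0.0735
side -0.125 184 0.0736
side -0.15 91 0.0728
```

View pics/end_side.png

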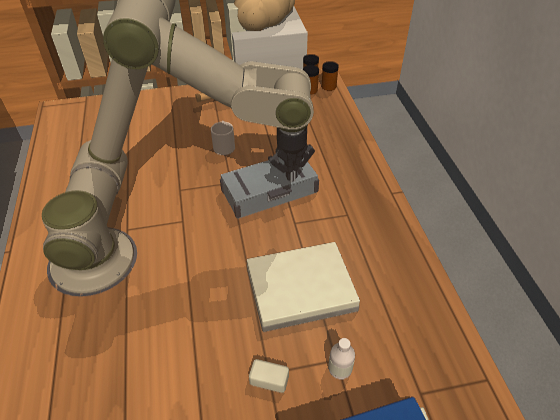

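The side view shows the lid (270,182) flat at 73.5 mm, fully shut. The mug (222,138), bottle and pumice haven't moved, and the gripper is clear.

```bash
python3 -c "
from rig import env
print(env.close_job())"
```

```text
the job is handed in; nothing more can be done
None
```

The brick and loupe are back in their recesses, the lid is snapped fully shut, the bar, mug, bottle and pumice were left alone, and the job was handed in at about 24 s; the judge's verdict was not shown.

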